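Switch off the counter power bar and prove its outlets dead

TASK

Before this power bar on the kitchen counter is taken off, switch it off at its paddle by pressing the raised half right down to its stop. Then take the pen tester from the metal tray and, with the bar still off, rest its white tip on the live (shorter) slot of each of the three outlets in turn, about half a second each, working along from the outlet next to the switch to the far one. Lay the tester back flat on the tray's floor, and leave the screwdriver and the other things lying about where they are.

Things in the scene. Friction and masses are not known exactly. Their poses are not given: they have to be found in the camera images.
- bar: Fixed aluminium power bar, 74 mm (x) by 340 mm (y), top 40 mm above the counter. Origin: centre of its underside, z up. Along y: white paddle switch centred at -115 mm, then three white round outlets, 34 mm wide, flat faces 43 mm above the counter, centred at x = 0, y = -30, +45, +120 mm. Each has two slots side by side, 12.7 mm apart along y, at x = +4.5 mm, and an earth hole at x = -7 mm.
- paddle (a joint): Paddle switch, rad: 0 = on (half next to the outlets is down, outer half raised), 0.20 = off (outer half down on its stop). Hinge along the bar's x at bar y = -115 mm. It stays where it is left; takes about 4 N on the press point to move.
- paddle_press (a point): Point on top of the paddle's outer half, midway along it, 21 mm from the hinge towards the bar's nearer end: the place to press. About 51 mm above the counter when on; it goes down about 4 mm to the stop. The paddle is white, 33 mm (bar x) by 66 mm (bar y).
- live1 (a point): Centre of the live slot of the outlet next to the switch, on the outlet's face (axes as the bar's). Each outlet's live slot is the shorter one (6.2 mm, the other 8 mm), on the side towards the switch, 6.35 mm from the outlet's centre along the bar's y. Slots are only 2.2 mm wide: the tip rests on them, it does not go in.
- live2 (a point): Centre of the live slot of the middle outlet, on the outlet's face (axes as the bar's).
- live3 (a point): Centre of the live slot of the far outlet, on the outlet's face (axes as the bar's).
- tester: Grey pen tester, 150 mm long, about 55 g, lying on a flat side in the tray; thin steel clip on top near its back end. x runs along the pen to the tip, z up as it lies. Body 22 x 22 mm square from x = -75 to +30 mm, then a black nose narrowing to a white 6 mm round tip with ball end at x = +75 mm. Origin: on its underside; the pen's axis is 11 mm above it.
- tester_tip (a point): Very end of the tester's white tip, on the pen's axis, at x = +75 mm of the tester, 11 mm above its underside.
- tester_grip (a point): Place to grip: on the pen's axis in the middle of the rubber band, 90 mm behind the tip, 11 mm above the tester's underside; the body is 22 mm wide there. Axes as the tester's.
- tray: Shallow steel tray, fixed, 190 mm (x) by 260 mm (y), walls 3 mm thick, rim 18 mm above the counter (a 4 mm wide lip outside it), inner floor 3 mm above the counter. Origin: centre of its underside; z up. The tester lies in its half towards the robot, the screwdriver in the other.
- screwdriver: Screwdriver, 170 mm, black handle, lying in the tray (bystander). Its x runs to the blade.
- level: Small spirit level standing on the counter, 225 mm long (y), 23 mm wide, 43 mm high (bystander). Origin: centre of its underside.
- tape: Tape measure lying on its side, 66 x 70 mm, 34 mm high (bystander). Origin: centre of its underside.
- pull: Brass cabinet pull lying on the counter, 136 mm long (y), 12 mm high (bystander). Origin: underside of its bar's middle.

How it is judged:
On the way, in this order (a step that is already met when the one before it is completed fails the run):
1. the paddle is pressed down to its stop: the bar is off (value of joint paddle above 0.18 rad), for 0.1 s.
2. with the bar off, the held tester's tip rests on the live slot of the outlet next to the switch (distance between tester_tip and live1 below 0.006 m and contact force between tester and bar above 0.2 N and contact force between the fingers and tester above 1 N and value of joint paddle above 0.16 rad), for 0.3 s.
3. with the bar off, the held tester's tip rests on the live slot of the middle outlet (distance between tester_tip and live2 below 0.006 m and contact force between tester and bar above 0.2 N and contact force between the fingers and tester above 1 N and value of joint paddle above 0.16 rad), for 0.3 s.
4. with the bar off, the held tester's tip rests on the live slot of the far outlet (distance between tester_tip and live3 below 0.006 m and contact force between tester and bar above 0.2 N and contact force between the fingers and tester above 1 N and value of joint paddle above 0.16 rad), for 0.3 s.
At the end, for the whole second after the job is handed in: Tester released and at rest inside the tray's rim, flat (grip point and tip under 20 mm above the tray's underside); paddle still off (over 0.16 rad); bystanders within 30 mm of their start. A touch: held tip in contact within 6 mm of the live slot's centre for 0.3 s (x of tester_grip in the frame of tray between -0.095 and 0.095 m and y of tester_grip in the frame of tray between -0.13 and 0.13 m and z of each of tester_grip, tester_tip in the frame of tray below 0.02 m and x of tester_tip in the frame of tray between -0.095 and 0.095 m and y of tester_tip in the frame of tray between -0.13 and 0.13 m and linear speed of tester below 0.02 m/s and contact force between the fingers and tester below 0.1 N and value of joint paddle above 0.16 rad and distance of each of screwdriver, level, tape, pull from where it was at the start of the episode below 0.03 m).
It fails at once if the screwdriver is moved by more than 30 mm (distance of screwdriver from where it was at the start of the episode above 0.03 m).
It fails at once if the level is moved by more than 30 mm (distance of level from where it was at the start of the episode above 0.03 m).
It fails at once if the tape is moved by more than 30 mm (distance of tape from where it was at the start of the episode above 0.03 m).
It fails at once if the pull is moved by more than 30 mm (distance of pull from where it was at the start of the episode above 0.03 m).
It also fails if it takes over 67 s, if anything falls off the work surface, if the arm or the gripper's body presses on something with over 40 N, if the wrist force passes 120 N, or if a joint passes its speed limit or range.

ROBOT

A 7-joint arm with a two-finger parallel gripper is mounted at the origin on the work surface. World frame = base frame: x ahead of the robot, y to its left, z up, the work surface at z = 0. Lengths are in m, angles in rad, forces in N, time in s.
With the tool pointing down it reaches from about 0.35 to 0.9 m from the base axis. Payload 19.9 kg.
Tool frame: the origin (TCP) lies on the mounting face of the last link; the fingertips stand 173 mm ahead of it and the grasp point (between the pads) lies 155 mm ahead of it; z points along the fingers, y is the line along which they close (so a half turn about z gives the same grasp; the last joint's range is limited). The gripper opens to 85 mm and grips with 20 to 120 N. Pads are 22 mm wide; open, the fingers measure 114 mm over their backs; the gripper's body (76 mm by 85 mm) begins 54 mm behind the grasp point. The pads swing forward as they close: fully open they stand 13 mm farther back than shut.
Start: joints at [1.101, 0.417, -0.01, 1.614, 0.005, 1.111, -0.053], TCP at [0.26, -0.568, 0.405] pointing down, gripper open.
Joint ranges: [-2.81, 2.81], [-0.39, 2.02], [-1.27, 1.25], [0.06, 2.57], [-1.19, 4.33], [0.19, 2], [-2.82, 2.82]. Speed limits (rad/s): [1.89, 1.89, 2.39, 2.39, 3.01, 3.01, 3.01].

INTERFACE

Orientations are given as a rotation vector (axis times angle).
In Python, from rig import bot, viewer, spotter gives the robot as it stands. The module is installed in compiled form; this text tells all that it offers.
- The arm moves only by the shell command python3 -m creep 'ROWS' [OPENING] [FORCE]. ROWS is JSON, a list of rows, each an object of numbers: "x", "y", "z": the shift along the tool's x, y, z in mm; "wx", "wy", "wz": the turn, a rotation vector about the tool's x, y, z in rad. A call has 1 to 20 rows; each row shifts and turns the commanded pose from where the row before left it, along the tool's axes as they then stand; what a row does not reach is not made up. A row lasts 1/8 s, in which the tool goes at most 62.5 mm and 10.7 degrees, less where a joint would pass 70% of its speed; a pose out of reach is approached as far as the arm can. A call is refused whole if a number of a shift passes 62.5 or a number of a turn 0.188, either way. A call with a gripper value outside its range is refused whole. OPENING is the opening, from 0 (shut) to 1 (fully open), set as the call begins (- or left out, the last holds). The fingers move at their own pace and stop on an object; FORCE is the grip in N (left out, the last holds). Time passes only in rows, so rows that do not move let the fingers close. It gives the time, the measured TCP pose, the force, the opening and the grip force at its end, in the units of the state.
- bot.read_state(): the state, without advancing time (a new reading comes with each control period).
- viewer.camera(name): name is "scene" or "top" or "wrist"; returns the picture (420x560x3 uint8, red, green, blue); there is no depth.
- viewer.calibration(name): a dict with "mtx" (3x3 intrinsics, pixels), "R" (3x3) and "t" (3): a world point X has camera coordinates R X + t; the wrist camera has in their place "tool_from_camera" (4x4, takes a point from camera to tool coordinates, whose origin is the TCP and whose axes are the flange's). Camera axes: x right, y down, z forward; pixel columns grow to the right and rows downward; lengths in m; the calibration is good to about 2 mm. A picture is of the moment at which its call begins: read the wrist's pose just before it. calibration takes no time and is no camera call.
- bot.job_done(): hands the job in; it is judged then, once.
Trained networks look in the newest picture that a camera, given by its name, has taken for a name from the list of things; names that differ only in an ending like _2 or _b are one class to them, and where a whole thing is asked for, a point or a joint stands for the part that bears it (a point fixed in the world has none). Each returns a list of dicts, best first, with "conf" (0 to 1); they miss things now and then, are a little off and sometimes report something else, mostly with a low value. They report only what shows in the picture. A call takes as long as a camera call.
- spotter.masks_of(camera, query): "region" (420x560 bool, what is visible of it) and "box" ([centre column, centre row, width, height] in pixels, round what is visible of it).
The state is a dict: "time": time; "joint_positions": joint angles; "qd": joint speeds; "effort": joint torques, N m; "position": TCP position; "eef_rot": TCP orientation; "wrist_force": force on the tool from outside, world axes, zero at the start; "wrist_torque": the same for the moment, N m; "finger_gap": finger opening in m; "grasp_force": force on a finger pad.
Only numpy, scipy, OpenCV 4.12 (cv2) and the standard library are available. Lean on these libraries where they do the work, as an engineer would, in place of code of your own. Each camera call takes 0.05 s, during which the arm holds its last target. There are 200 camera calls.

## Working session

There is one attempt and no reset: what is moved stays moved. The work goes in short steps, Python scripts to look and compute and a shell command to move; the robot and the scene stay as the last step left them, time stands still between calls to the robot, and variables do not carry over. Pictures are saved under pics/ and viewed, at most 10 in all, crops included, and the job is handed in when it is done.

```bash
mkdir -p pics
cat > h.py <<'E'
import numpy as np, cv2
from rig import bot, viewer, spotter
from scipy.spatial.transform import Rotation as Ro
def save(im,n): cv2.imwrite('pics/'+n, im[:,:,::-1])
def cam(name,st=None):
    c=viewer.calibration(name); K=np.array(c['mtx'])
    if name=='wrist':
        T=np.array(c['tool_from_camera']); W=np.eye(4); W[:3,:3]=Ro.from_rotvec(st['eef_rot']).as_matrix(); W[:3,3]=st['position']
        M=np.linalg.inv(W@T); return K,M[:3,:3],M[:3,3]
    return K,np.array(c['R']),np.array(c['t'])
def ray(px,z,C):
    K,R,t=C; o=-R.T@t; d=R.T@np.linalg.solve(K,np.array([px[0],px[1],1.])); return o+d*(z-o[2])/d[2]
def proj(X,C):
    K,R,t=C; p=K@(R@np.asarray(X)+t); return p[:2]/p[2]
E
python3 - <<'E'
from h import *
s=bot.read_state(); print(s['time'],s['position'],s['eef_rot'],s['finger_gap'])
print(Ro.from_rotvec(s['eef_rot']).as_matrix().round(3))
a=viewer.camera('top'); save(a,'top.png')
C=cam('top'); print(C)
for q in ['bar','paddle','tester','tray','screwdriver','level','tape','pull']:
    for m in spotter.masks_of('top',q)[:2]:
        r=cv2.minAreaRect(np.argwhere(m['region'])[:,::-1].astype(np.float32))
        print(q,round(m['conf'],2),np.round(m['box']),r, ray(r[0],.02,C).round(3))
b=viewer.camera('scene'); save(b,'scene.png')
E
```

```text
0.0 [ 0.25981215 -0.56829313  0.404053  ] [-3.06850208e+00 -6.68138168e-01  5.31484695e-04] 0.08553264029343526
[[ 0.909  0.416 -0.001]
 [ 0.416 -0.909  0.001]
 [-0.    -0.001 -1.   ]]
(array([[483.92542256,   0.        , 276.87535142],
       [  0.        , 483.92542256, 198.40903151],
       [  0.        ,   0.        ,   1.        ]]), array([[-1.12701317e-03, -9.99948006e-01,  1.01348923e-02],
       [-9.87260073e-01, -4.99975212e-04, -1.59114105e-01],
       [ 1.59110899e-01, -1.01850982e-02, -9.87208177e-01]]), array([-0.00103765,  0.61384733,  1.01009433]))
bar 0.77 [358. 251. 163.  68.] ((355.47796630859375, 250.10264587402344), (160.23228454589844, 35.13180923461914), 12.121016502380371) [ 0.503 -0.176  0.02 ]
bar 0.19 [409. 261.  28.  17.] ((407.3463134765625, 260.2170715332031), (32.89606857299805, 16.622642517089844), 12.094757080078125) [ 0.48 -0.29  0.02]
paddle 0.78 [407. 259.  34.  21.] ((407.6072692871094, 260.0493469238281), (32.148929595947266, 15.935492515563965), 13.392498016357422) [ 0.481 -0.29   0.02 ]
tester 0.88 [169. 259.  64.  13.] ((167.8864288330078, 257
[... 481 characters left out ...]
 (121.5895004272461, 90.22555541992188), 14.858613014221191) [0.507 0.21  0.02 ]
level 0.9 [166. 143. 104.  24.] ((167.14398193359375, 145.69650268554688), (102.5499038696289, 15.34505844116211), 3.5763344764709473) [0.74  0.249 0.02 ]
tape 0.87 [375. 146.  39.  37.] ((373.72869873046875, 143.5725555419922), (34.541839599609375, 29.76776123046875), 38.1572265625) [ 0.746 -0.224  0.02 ]
pull 0.92 [283. 145.  58.  18.] ((283.4086608886719, 144.55116271972656), (54.686885833740234, 12.240386009216309), 15.75117301940918) [ 0.744 -0.017  0.02 ]
pull 0.2 [168. 258.  62.  15.] ((166.89962768554688, 257.7695007324219), (64.49713897705078, 11.295620918273926), 7.4314093589782715) [0.486 0.241 0.02 ]
```

View pics/top.png

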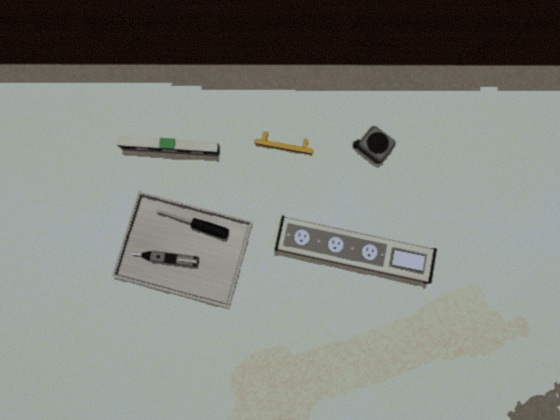

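View pics/scene.png

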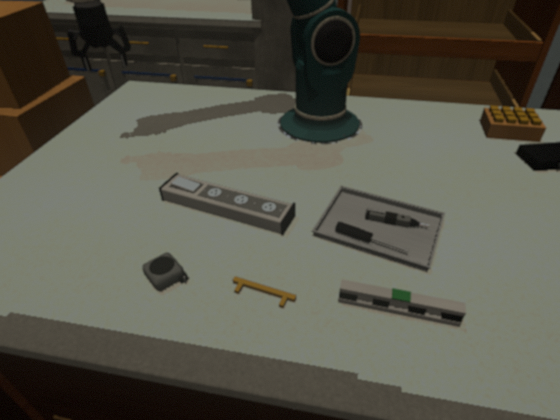

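The top picture shows the bar centred near (356,250), its paddle to the right at (408,260) and its outlets at (370,252), (336,244) and (302,237). The tester lies in the tray at (167,258) with its tip to the left at about (134,255), and the screwdriver is at (195,222). The scene view agrees with this.

Run:
```python
from h import *
C=cam('top')
p=ray((408,260),.047,C); q=[ray(x,.043,C) for x in [(370,252),(336,244),(302,237)]]
print('paddle',p.round(3),'outl',np.round(q,3)); d=q[2]-p; print('len',np.linalg.norm(d)*1e3,'(235) yaw',np.degrees(np.arctan2(d[1],d[0])))
a,b=ray((134,255.),.014,C),ray((199,262.),.014,C); d=a-b; print('tester',a.round(3),b.round(3),np.linalg.norm(d),np.degrees(np.arctan2(d[1],d[0])))
c=viewer.calibration('wrist'); print(np.array(c['mtx']).round(1),np.array(c['tool_from_camera']).round(3))
```

```text
paddle [ 0.48  -0.284  0.047] outl [[ 0.497 -0.203  0.043]
 [ 0.515 -0.13   0.043]
 [ 0.53  -0.056  0.043]]
len 233.31327056502425 (235) yaw 77.63246706937763
tester [0.492 0.315 0.014] [0.477 0.171 0.014] 0.1448923283446975 83.86201603757412
[[354.7   0.  282.2]
 [  0.  354.7 211.7]
 [  0.    0.    1. ]] [[ 0.001 -0.961 -0.277  0.071]
 [ 1.     0.001  0.    -0.   ]
 [-0.    -0.277  0.961  0.032]
 [ 0.     0.     0.     1.   ]]
```

```bash
python3 -m creep '[{"wz":-0.185},{"wz":-0.185},{"wz":-0.185},{"wz":-0.185},{"wz":-0.185},{"x":52,"y":19},{"x":52,"y":19},{"x":52,"y":19},{"x":52,"y":19},{"x":52,"y":19},{"x":52,"y":19},{"x":52,"y":19},{"x":52,"y":19},{},{}]' 0 30
python3 - <<'E'
from h import *
s=bot.read_state(); print(s['time'],s['position'],s['wrist_force'],s['finger_gap'])
R=Ro.from_rotvec(s['eef_rot']).as_matrix();print(np.degrees(np.arctan2(R[1,0],R[0,0])))
a=viewer.camera('wrist'); save(a,'w1.png'); C=cam('wrist',s)
for q in ['bar','paddle']:
    m=spotter.masks_of('wrist',q)[0]
    r=cv2.minAreaRect(np.argwhere(m['region'])[:,::-1].astype(np.float32))
    p=np.array([ray(x,.047 if q=='paddle' else .04,C) for x in cv2.boxPoints(r)])
    print(q,m['conf'],r,p.round(4),p.mean(0),np.linalg.norm(p[0]-p[1]),np.linalg.norm(p[1]-p[2]))
E
```

```text
0.5 [ 0.25986988 -0.56839904  0.40461676] [ 0.63099406 -0.46174697 -0.0380143 ] 0.08567437520331189
24.570433475814568schema error: expected keys x, y, z, wx, wy, wz
Traceback (most recent call last):
IndexError: list index out of range
```

View pics/w1.png

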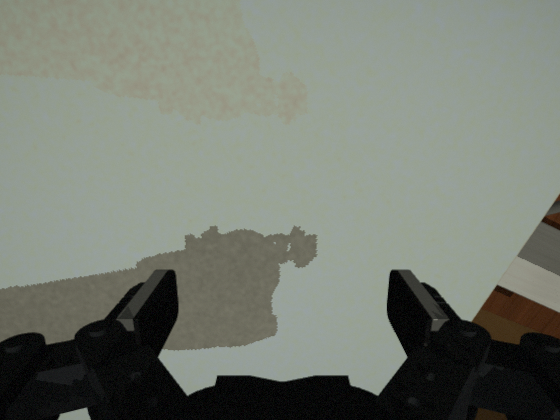

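The move was refused because every row needs all six keys, so this wrist picture shows only the counter at the start pose. The fingers fill rows below 270, so targets should sit in the upper half of the image.

```bash
python3 -m creep '[{"x":0,"y":0,"z":0,"wx":0,"wy":0,"wz":-0.185},{"x":0,"y":0,"z":0,"wx":0,"wy":0,"wz":-0.185},{"x":0,"y":0,"z":0,"wx":0,"wy":0,"wz":-0.185},{"x":0,"y":0,"z":0,"wx":0,"wy":0,"wz":-0.185},{"x":0,"y":0,"z":0,"wx":0,"wy":0,"wz":-0.185},{"x":52,"y":25,"z":0,"wx":0,"wy":0,"wz":0},{"x":52,"y":25,"z":0,"wx":0,"wy":0,"wz":0},{"x":52,"y":25,"z":0,"wx":0,"wy":0,"wz":0},{"x":52,"y":25,"z":0,"wx":0,"wy":0,"wz":0},{"x":52,"y":25,"z":0,"wx":0,"wy":0,"wz":0},{"x":52,"y":25,"z":0,"wx":0,"wy":0,"wz":0},{"x":0,"y":0,"z":0,"wx":0,"wy":0,"wz":0},{"x":0,"y":0,"z":0,"wx":0,"wy":0,"wz":0}]' 0 30
python3 - <<'E'
from h import *
s=bot.read_state(); print(s['time'],s['position'],s['wrist_force'],s['finger_gap'])
R=Ro.from_rotvec(s['eef_rot']).as_matrix();print(np.degrees(np.arctan2(R[1,0],R[0,0])),R[:,2])
a=viewer.camera('wrist'); save(a,'w2.png'); C=cam('wrist',s)
for q in ['bar','paddle']:
  for m in spotter.masks_of('wrist',q)[:1]:
    r=cv2.minAreaRect(np.argwhere(m['region'])[:,::-1].astype(np.float32))
    p=np.array([ray(x,.047 if q=='paddle' else .04,C) for x in cv2.boxPoints(r)])
    print(q,m['conf'],r,p.round(4),p.mean(0),np.linalg.norm(p[0]-p[1]),np.linalg.norm(p[1]-p[2]))
E
```

```text
time: 2.22
position: [0.4734, -0.2963, 0.4046]
eef_rot: [-2.449, -1.968, 0.001]
wrist_force: [-1.5, 0.1, 0.4]
finger_gap: 0.0
grasp_force: 0.0
2.225 [ 0.4733752  -0.29626107  0.40464574] [-1.45361626  0.05789776  0.36995655] 4.839372075444223e-05
77.57021777857203 [-3.12145083e-04 -2.09708639e-04 -9.99999929e-01]
bar 0.56 ((287.5, 115.5), (231.0, 87.0), 90.0) [[ 0.4764 -0.1349  0.04  ]
 [ 0.5473 -0.1505  0.04  ]
 [ 0.5112 -0.351   0.04  ]
 [ 0.4269 -0.3325  0.04  ]] [ 0.49045643 -0.24223121  0.04      ] 0.07250847953370687 0.2037588746504418
paddle 0.89 ((287.0, 172.0), (72.0, 36.0), 90.0) [[ 0.4722 -0.2473  0.047 ]
 [ 0.5039 -0.2542  0.047 ]
 [ 0.4907 -0.3202  0.047 ]
 [ 0.4571 -0.3129  0.047 ]] [ 0.48097282 -0.28365639  0.047     ] 0.032438960624457634 0.06734276787021488
```

View pics/w2.png

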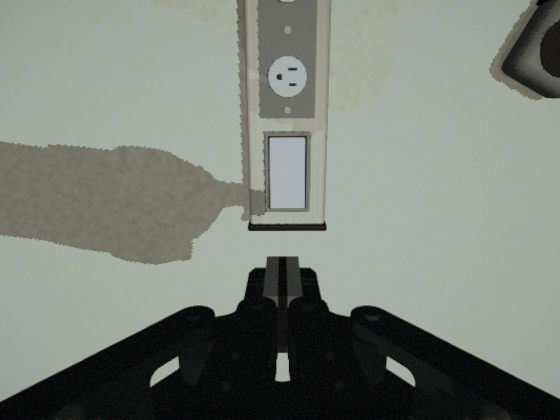

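Here the bar is aligned with the tool's x axis. The paddle is at (287,172), outlet 1 at (287,76), and its lower, shorter live slot at about (292,84). Next I press the paddle.

```bash
python3 -m creep '[{"x":-10,"y":5,"z":30,"wx":0,"wy":0,"wz":0},{"x":0,"y":0,"z":50,"wx":0,"wy":0,"wz":0},{"x":0,"y":0,"z":50,"wx":0,"wy":0,"wz":0},{"x":0,"y":0,"z":30,"wx":0,"wy":0,"wz":0},{"x":0,"y":0,"z":10,"wx":0,"wy":0,"wz":0},{"x":0,"y":0,"z":8,"wx":0,"wy":0,"wz":0},{"x":0,"y":0,"z":3,"wx":0,"wy":0,"wz":0},{"x":0,"y":0,"z":2,"wx":0,"wy":0,"wz":0},{"x":0,"y":0,"z":0,"wx":0,"wy":0,"wz":0}]'
python3 -m creep '[{"x":0,"y":0,"z":2,"wx":0,"wy":0,"wz":0},{"x":0,"y":0,"z":0,"wx":0,"wy":0,"wz":0}]'
python3 -m creep '[{"x":0,"y":0,"z":1,"wx":0,"wy":0,"wz":0},{"x":0,"y":0,"z":0,"wx":0,"wy":0,"wz":0}]'
```

```text
time: 3.5
position: [0.4764, -0.3071, 0.2223]
eef_rot: [2.448, 1.967, 0.0]
wrist_force: [0.0, -2.3, 2.2]
finger_gap: 0.0001
grasp_force: 0.8
time: 3.75
position: [0.4764, -0.3072, 0.22]
eef_rot: [2.448, 1.967, 0.0]
wrist_force: [-0.8, -3.7, 4.2]
finger_gap: -0.0001
grasp_force: 2.2
time: 4.0
position: [0.4763, -0.3074, 0.219]
eef_rot: [2.448, 1.967, -0.0]
wrist_force: [0.6, -4.3, 5.6]
finger_gap: -0.0003
grasp_force: 2.8
```

```bash
python3 -m creep '[{"x":0,"y":0,"z":1,"wx":0,"wy":0,"wz":0},{"x":0,"y":0,"z":0,"wx":0,"wy":0,"wz":0}]'
python3 -m creep '[{"x":0,"y":0,"z":1,"wx":0,"wy":0,"wz":0},{"x":0,"y":0,"z":0,"wx":0,"wy":0,"wz":0}]'
python3 -m creep '[{"x":0,"y":0,"z":1,"wx":0,"wy":0,"wz":0},{"x":0,"y":0,"z":0,"wx":0,"wy":0,"wz":0}]'
```

```text
time: 4.25
position: [0.4764, -0.3075, 0.2185]
eef_rot: [2.448, 1.966, -0.0]
wrist_force: [-2.9, -4.2, 14.6]
finger_gap: -0.0002
grasp_force: 7.0
time: 4.5
position: [0.4765, -0.3075, 0.2181]
eef_rot: [2.448, 1.966, -0.0]
wrist_force: [-7.0, -1.3, 27.7]
finger_gap: -0.0
grasp_force: 13.5
time: 4.75
position: [0.4766, -0.3075, 0.2178]
eef_rot: [2.448, 1.966, -0.001]
wrist_force: [-11.0, 1.2, 40.7]
finger_gap: 0.0001
grasp_force: 20.2
```

The paddle is on its stop: the force rises to 40 N while the tip barely moves. I lift off and look at the outlets.

```bash
python3 -m creep '[{"x":0,"y":0,"z":-60,"wx":0,"wy":0,"wz":0},{"x":10,"y":0,"z":-60,"wx":0,"wy":0,"wz":0},{"x":35,"y":0,"z":-50,"wx":0,"wy":0,"wz":0},{"x":35,"y":0,"z":-20,"wx":0,"wy":0,"wz":0},{"x":20,"y":0,"z":0,"wx":0,"wy":0,"wz":0},{"x":0,"y":0,"z":0,"wx":0,"wy":0,"wz":0},{"x":0,"y":0,"z":0,"wx":0,"wy":0,"wz":0}]' 1 60
python3 - <<'E'
from h import *
s=bot.read_state(); print(s['time'],s['position'])
a=viewer.camera('wrist'); C=cam('wrist',s)
g=cv2.cvtColor(a,cv2.COLOR_RGB2GRAY)
c=cv2.HoughCircles(cv2.GaussianBlur(g,(3,3),0),cv2.HOUGH_GRADIENT,1.,40,param1=120,param2=14,minRadius=14,maxRadius=26)
P=[]
print(c)
for x,y,r in c[0]:
    w=ray((x,y),.043,C); P.append(w); print((x,y,r),w.round(4))
    cv2.circle(a,(int(x),int(y)),1,(255,0,0),-1)
big=cv2.resize(a[0:300,150:430],None,fx=2,fy=2); save(big,'w3.png')
E
```

```text
time: 5.62
position: [0.4975, -0.2098, 0.4053]
eef_rot: [-2.449, -1.967, 0.001]
wrist_force: [0.3, -1.2, -0.2]
finger_gap: 0.0851
grasp_force: 0.0
5.625 [ 0.49751832 -0.20980752  0.40528597]
[[[280.5  94.5  19.6]
  [281.5 176.5  17.1]
  [281.5   2.5  19.1]
  [536.5 150.5  25.4]]]
(np.float32(280.5), np.float32(94.5), np.float32(19.6)) [ 0.514 -0.128  0.043]
(np.float32(281.5), np.float32(176.5), np.float32(17.1)) [ 0.4991 -0.2     0.043 ]
(np.float32(281.5), np.float32(2.5), np.float32(19.1)) [ 0.5305 -0.0574  0.043 ]
(np.float32(536.5), np.float32(150.5), np.float32(25.4)) [ 0.7344 -0.2268  0.043 ]
```

View pics/w3.png

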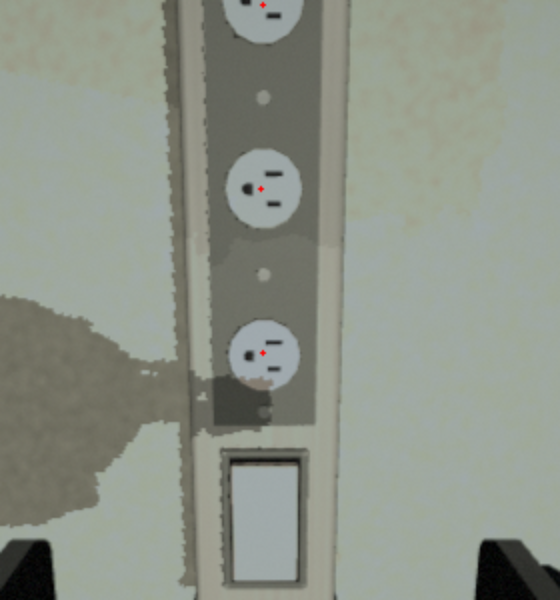

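The annotated view shows the paddle now reversed, with its edge by the outlets raised. The live slots are at about (287,184), (287,102) and (286,7) px. I fit the bar frame from the slot centroids.

Run:
```python
from h import *
s=bot.read_state(); print(s['time'])
a=viewer.camera('wrist'); C=cam('wrist',s)
g=cv2.cvtColor(a,cv2.COLOR_RGB2GRAY).astype(float)
def cen(u,v):
    x0,y0=int(u)-7,int(v)-4; x0=max(x0,0); y0=max(y0,0); w=g[y0:y0+9,x0:x0+15]; m=np.clip(np.percentile(w,80)-25-w,0,None); Y,X=np.mgrid[:w.shape[0],:w.shape[1]]
    return (x0+(m*X).sum()/m.sum(), y0+(m*Y).sum()/m.sum())
P=[];B=[]
for i,(l,n) in enumerate([((287,184),(286.5,171)),((287,102),(287,87)),((286.5,7.5),None)]):
    for k,sgn in ((l,-1),(n,1)):
        if k is None: continue
        c=cen(*k); P.append(ray(c,.043,C)[:2]); B.append([4.5e-3,-.03+.075*i+sgn*.00635]); print(np.round(c,1),P[-1].round(4))
P.append([0.481,-0.2837]);B.append([0,-.115])
P=np.array(P);B=np.array(B)
from scipy.optimize import least_squares
f=lambda v:(np.c_[np.cos(v[2])*B[:,0]-np.sin(v[2])*B[:,1]+v[0],np.sin(v[2])*B[:,0]+np.cos(v[2])*B[:,1]+v[1]]-P).ravel()
r=least_squares(f,[.5,-.17,-.2]); print(r.x,np.degrees(r.x[2])); print((r.fun.reshape(-1,2)*1e3).round(1))
t=r.x[2];R2=np.array([[np.cos(t),-np.sin(t)],[np.sin(t),np.cos(t)]])
for i in range(3): print('live',i+1,(R2@[.0045,-.03+.075*i-.00635]+r.x[:2]).round(4))
# top-camera check of the same
C=cam('top')
for p in [R2@[0,-.03]+r.x[:2],R2@[0,.12]+r.x[:2]]: print(proj([*p,.043],C))
```

```text
5.675
[286.3 184. ] [ 0.502  -0.2082]
[286.4 170.7] [ 0.5047 -0.1958]
[286.3 101.3] [ 0.5178 -0.135 ]
[286.2  86.3] [ 0.5204 -0.1226]
[286.3   7.2] [ 0.5337 -0.062 ]
[ 0.50526024 -0.17175092 -0.21343585] -12.228973290285296
[[-0.  -0. ]
 [-0.1 -0. ]
 [ 0.   0. ]
 [ 0.1  0.1]
 [ 0.   0.3]
 [-0.1 -0.4]]
live 1 [ 0.502  -0.2082]
live 2 [ 0.5178 -0.1349]
live 3 [ 0.5337 -0.0616]
[369.08486161 251.25251877]
[301.36551992 236.61923472]
```

```bash
python3 -m creep '[{"x":56,"y":-15,"z":0,"wx":0,"wy":0,"wz":0},{"x":56,"y":-15,"z":0,"wx":0,"wy":0,"wz":0},{"x":56,"y":-15,"z":0,"wx":0,"wy":0,"wz":0},{"x":56,"y":-15,"z":0,"wx":0,"wy":0,"wz":0},{"x":56,"y":-15,"z":10,"wx":0,"wy":0,"wz":0},{"x":56,"y":-15,"z":20,"wx":0,"wy":0,"wz":0},{"x":56,"y":-15,"z":20,"wx":0,"wy":0,"wz":-0.105},{"x":0,"y":0,"z":0,"wx":0,"wy":0,"wz":0},{"x":0,"y":0,"z":0,"wx":0,"wy":0,"wz":0}]' 1 60
python3 - <<'E'
from h import *
s=bot.read_state(); print(s['time'],s['position'])
R=Ro.from_rotvec(s['eef_rot']).as_matrix();print(np.degrees(np.arctan2(R[1,0],R[0,0])))
a=viewer.camera('wrist'); C=cam('wrist',s)
for q in ['tester','tester','tray']:
  for m in spotter.masks_of('wrist',q)[:1]:
    r=cv2.minAreaRect(np.argwhere(m['region'])[:,::-1].astype(np.float32)); bp=cv2.boxPoints(r)
    for z in (.003,.014,.025): p=np.array([ray(x,z,C) for x in bp]); print(q,z,m['conf'],np.round(r[0]+r[1],1),p[:,:2].round(4).tolist(),np.linalg.norm(p[0]-p[1]),np.linalg.norm(p[1]-p[2]))
    cv2.polylines(a,[bp.astype(np.int32)],True,(255,0,0))
save(a,'w4.png')
E
```

```text
time: 6.85
position: [0.48, 0.1955, 0.3554]
eef_rot: [-2.343, -2.092, 0.001]
wrist_force: [-0.2, -0.1, 1.0]
finger_gap: 0.0853
grasp_force: 0.0
6.85 [0.48000146 0.19545483 0.35541039]
83.5136481751142
tester 0.003 0.73 [285.6 126.   27.3 182.2] [[0.4665, 0.1697], [0.4872, 0.325], [0.5094, 0.3223], [0.4921, 0.1665]] 0.1566897436342112 0.022429141442904452
tester 0.014 0.73 [285.6 126.   27.3 182.2] [[0.4672, 0.173], [0.4872, 0.323], [0.5087, 0.3203], [0.4919, 0.1699]] 0.15131635539019972 0.021659975049768212
tester 0.025 0.73 [285.6 126.   27.3 182.2] [[0.468, 0.1763], [0.4872, 0.3209], [0.508, 0.3184], [0.4918, 0.1733]] 0.14594296714618823 0.020890808656631808
tester 0.003 0.73 [285.6 126.   27.3 182.2] [[0.4665, 0.1697], [0.4872, 0.325], [0.5094, 0.3223], [0.4921, 0.1665]] 0.1566897436342112 0.022429141442904452
tester 0.014 0.73 [285.6 126.   27.3 182.2] [[0.4672, 0.173], [0.4872, 0.323], [0.5087, 0.3203], [0.4919, 0.1699]] 0.15131635539019972 0.021659975049768212
tester 0.025 0.73 [285.6 126.   27.3 182.2] [[0.468, 0.1763], [0.4872, 0.3209], [0.508, 0.3184], [0.4918, 0.1733]] 0.14594296714618823 0.020890808656631808
tray 0.003 0.82 [322.2 157.3 253.8 308.8] [[0.3618, 0.0999], [0.4466, 0.3639], [0.6463, 0.3174], [0.614, 0.0328]] 0.27731410734161077 0.20507459935096561
tray 0.014 0.82 [322.2 157.3 253.8 308.8] [[0.3661, 0.1056], [0.448, 0.3606], [0.6409, 0.3157], [0.6097, 0.0408]] 0.26780412711108215 0.19804194095393418
tray 0.025 0.82 [322.2 157.3 253.8 308.8] [[0.3704, 0.1113], [0.4495, 0.3572], [0.6355, 0.3139], [0.6054, 0.0488]] 0.2582941468805534 0.19100928255690272
```

View pics/w4.png

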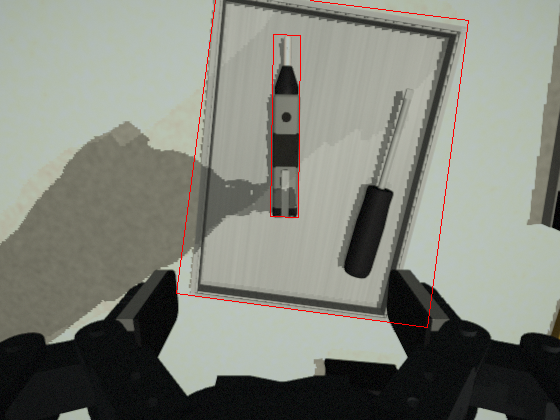

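The tester runs along image column 286, with its tip at (287,36), the black band at (286,150) and the back end at (286,217). The screwdriver is well clear to the right.

Run:
```python
from h import *
s=bot.read_state(); C=cam('wrist',s); R=Ro.from_rotvec(s['eef_rot']).as_matrix(); p=np.array(s['position'])
tip=ray((287.5,36),.014,C); band=ray((286,150),.025,C); back=ray((285,216),.025,C); cap=ray((286,100),.025,C)
print(tip,band,back,np.linalg.norm((tip-band)[:2]),np.linalg.norm((tip-back)[:2]))
d=(tip-back)[:2]; d/=np.linalg.norm(d); print('yaw',np.degrees(np.arctan2(d[1],d[0])))
g=np.r_[tip[:2]-.09*d,.014]; print('grip',g)
print('tool delta mm',R.T@(g-[0,0,-.155]-p)*1e3, R.T@(np.r_[band[:2],.169]-p)*1e3)
```

```text
[0.49918516 0.32052336 0.014     ] [0.48809442 0.23240085 0.025     ] [0.48086782 0.17518556 0.025     ] 0.08881768245051441 0.14648754756660393
yaw 82.81672174900571
grip [0.48793123 0.23122975 0.014     ]
tool delta mm [ 36.88086269   3.58713149 186.98859717] [ 38.06293956   3.6156172  186.98839647]
```

```bash
python3 -m creep '[{"x":20,"y":2,"z":20,"wx":0,"wy":0,"wz":0.012},{"x":17.5,"y":1.6,"z":50,"wx":0,"wy":0,"wz":0},{"x":0,"y":0,"z":50,"wx":0,"wy":0,"wz":0},{"x":0,"y":0,"z":40,"wx":0,"wy":0,"wz":0},{"x":0,"y":0,"z":17,"wx":0,"wy":0,"wz":0},{"x":0,"y":0,"z":0,"wx":0,"wy":0,"wz":0}]' 0.6 60
python3 -m creep '[{"x":0,"y":0,"z":0,"wx":0,"wy":0,"wz":0},{"x":0,"y":0,"z":0,"wx":0,"wy":0,"wz":0},{"x":0,"y":0,"z":0,"wx":0,"wy":0,"wz":0},{"x":0,"y":0,"z":0,"wx":0,"wy":0,"wz":0},{"x":0,"y":0,"z":0,"wx":0,"wy":0,"wz":0}]' 0 60
```

```text
time: 7.8
position: [0.4878, 0.2328, 0.1787]
eef_rot: [-2.355, -2.079, 0.001]
wrist_force: [-0.3, 0.7, -0.1]
finger_gap: 0.0513
grasp_force: 0.0
time: 8.43
position: [0.4882, 0.2332, 0.1804]
eef_rot: [2.354, 2.078, 0.003]
wrist_force: [-2.9, -2.0, 12.7]
finger_gap: 0.0205
grasp_force: 59.1
```

```bash
python3 -m creep '[{"x":0,"y":0,"z":-20,"wx":0,"wy":0,"wz":0},{"x":0,"y":0,"z":-50,"wx":0,"wy":0,"wz":0},{"x":0,"y":0,"z":-50,"wx":0,"wy":0,"wz":0},{"x":0,"y":0,"z":0,"wx":0,"wy":0,"wz":0},{"x":0,"y":0,"z":0,"wx":0,"wy":0,"wz":0}]'
python3 - <<'E'
from h import *
s=bot.read_state(); print(s['time'],s['position'])
a=viewer.camera('wrist'); c=viewer.calibration('wrist'); K=np.array(c['mtx']); M=np.linalg.inv(np.array(c['tool_from_camera']))
C=(K,M[:3,:3],M[:3,3])
for z in (.160,.166): print(z,[proj([x,0,z],C).round(1).tolist() for x in (.085,.09,-.06)])
save(a,'w5.png')
E
```

```text
time: 9.05
position: [0.4875, 0.2328, 0.2995]
eef_rot: [2.355, 2.079, 0.001]
wrist_force: [0.6, -1.0, -1.9]
finger_gap: 0.0206
grasp_force: 59.3
9.05 [0.48748189 0.23275174 0.29946176]
0.16 [[281.5, 65.5], [281.5, 49.3], [281.3, 411.9]]
0.166 [[281.5, 67.5], [281.5, 52.1], [281.4, 401.3]]
```

View pics/w5.png

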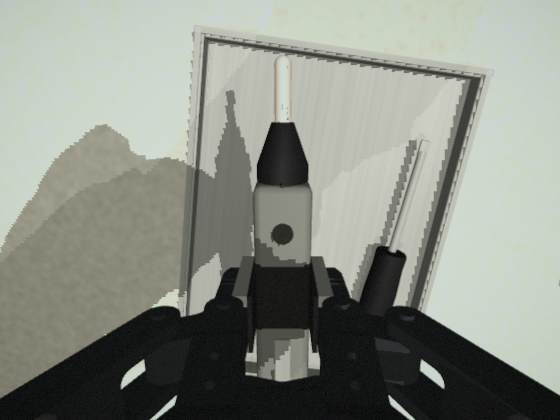

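The tester is held straight, with its tip at (283,54). That puts it at about (89, 0.5, 166) mm in tool coordinates.

```bash
cat > plan.py <<'E'
from h import *
L=np.array([[.502,-.2082,.0445],[.5178,-.1349,.0445],[.5337,-.0616,.0445]])
TIP=np.array([.0892,.0005,.166])
def rel(R,p,tgt): return (R.T@(tgt-TIPW(R,p))*1e3).round(1)
def TIPW(R,p): return p+R@TIP
E
python3 - <<'E'
from plan import *
s=bot.read_state(); R=Ro.from_rotvec(s['eef_rot']).as_matrix(); p=np.array(s['position']); print('tip',TIPW(R,p))
R=R@Ro.from_rotvec([0,-.51,0]).as_matrix(); print('tilted tip',TIPW(R,p))
print(rel(R,p,L[0]+[0,0,.02]), L[0]+[0,0,.02]-R@TIP,'down 10mm:',R.T@[0,0,-10],'step along bar',R.T@(L[1]-L[0])*1e3)
E
```

```text
tip [0.49886957 0.32113998 0.1326919 ]
tilted tip [0.48742654 0.22945459 0.11030436]
[-355.    68.6  251.2] [ 0.50194998 -0.20491167  0.25291994] down 10mm: [4.88493257e+00 2.29766038e-03 8.72567639e+00] step along bar [ 65.17316989   6.60455761 -36.48791233]
```

```bash
python3 -m creep '[{"x":0,"y":0,"z":0,"wx":0,"wy":-0.17,"wz":0},{"x":0,"y":0,"z":0,"wx":0,"wy":-0.17,"wz":0},{"x":0,"y":0,"z":0,"wx":0,"wy":-0.17,"wz":0},{"x":-40,"y":8,"z":28,"wx":0,"wy":0,"wz":0},{"x":-40,"y":8,"z":28,"wx":0,"wy":0,"wz":0},{"x":-40,"y":8,"z":28,"wx":0,"wy":0,"wz":0},{"x":-40,"y":8,"z":28,"wx":0,"wy":0,"wz":0},{"x":-40,"y":8,"z":28,"wx":0,"wy":0,"wz":0},{"x":-40,"y":8,"z":28,"wx":0,"wy":0,"wz":0},{"x":-40,"y":8,"z":28,"wx":0,"wy":0,"wz":0},{"x":-40,"y":8,"z":28,"wx":0,"wy":0,"wz":0},{"x":-35,"y":5,"z":27,"wx":0,"wy":0,"wz":0},{"x":0,"y":0,"z":0,"wx":0,"wy":0,"wz":0},{"x":0,"y":0,"z":0,"wx":0,"wy":0,"wz":0},{"x":0,"y":0,"z":0,"wx":0,"wy":0,"wz":0}]'
cat > look.py <<'E'
from plan import *
import sys
i=int(sys.argv[1]); s=bot.read_state(); R=Ro.from_rotvec(s['eef_rot']).as_matrix(); p=np.array(s['position'])
print('tip-live world mm',((TIPW(R,p)-L[i])*1e3).round(1),'need tool mm',rel(R,p,L[i]))
if len(sys.argv)>2:
    a=viewer.camera('wrist'); C=cam('wrist',s); print('live px',proj(L[i],C),'tip px',proj(TIPW(R,p),C)); save(cv2.resize(a[0:220,150:430],None,fx=2,fy=2),sys.argv[2])
E
python3 look.py 0 w6.png
```

```text
time: 10.98
position: [0.5028, -0.2034, 0.2527]
eef_rot: [2.063, 1.825, -0.538]
wrist_force: [-0.5, 0.7, -1.7]
finger_gap: 0.0203
grasp_force: 59.3
tip-live world mm [ 0.8  1.7 19.8] need tool mm [ 8.1 -0.6 18.1]
live px [281.16135163  40.21295142] tip px [282.74533664  55.78605452]
```

View pics/w6.png

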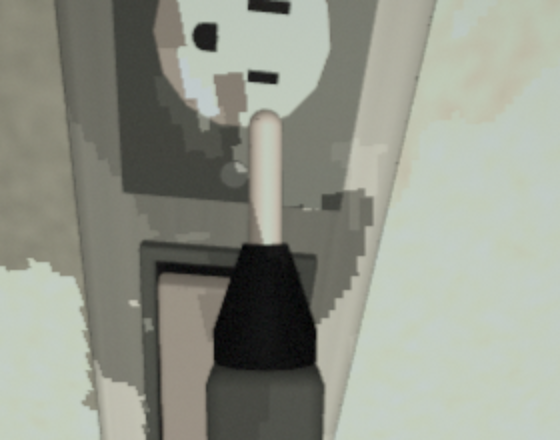

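The live slot is at crop (263,77), or px (281,38), against a predicted (281,40). The tip is at px (282,55) as expected, so I lower it.

```bash
python3 -m creep '[{"x":4,"y":-0.6,"z":9,"wx":0,"wy":0,"wz":0},{"x":3,"y":0,"z":7,"wx":0,"wy":0,"wz":0},{"x":1,"y":0,"z":2,"wx":0,"wy":0,"wz":0},{"x":0,"y":0,"z":0,"wx":0,"wy":0,"wz":0}]'; python3 look.py 0
python3 -m creep '[{"x":0.5,"y":0,"z":0.9,"wx":0,"wy":0,"wz":0},{"x":0,"y":0,"z":0,"wx":0,"wy":0,"wz":0}]'; python3 look.py 0
```

```text
time: 11.52
position: [0.5018, -0.2062, 0.2331]
eef_rot: [2.064, 1.823, -0.539]
wrist_force: [-0.1, 0.3, -0.2]
finger_gap: 0.0202
grasp_force: 59.3
tip-live world mm [-0.2 -1.2  0.2] need tool mm [ 1.2  0.1 -0.5]
time: 11.78
position: [0.5018, -0.2063, 0.2325]
eef_rot: [2.064, 1.823, -0.538]
wrist_force: [-0.8, -0.3, 2.1]
finger_gap: 0.0204
grasp_force: 59.6
tip-live world mm [-0.  -1.4 -0.5] need tool mm [ 1.  -0.2 -1.1]
```

Contact is just being made. I press slightly more and hold.

```bash
python3 -m creep '[{"x":0.5,"y":0,"z":0.9,"wx":0,"wy":0,"wz":0},{"x":0,"y":0,"z":0,"wx":0,"wy":0,"wz":0},{"x":0,"y":0,"z":0,"wx":0,"wy":0,"wz":0},{"x":0,"y":0,"z":0,"wx":0,"wy":0,"wz":0},{"x":0,"y":0,"z":0,"wx":0,"wy":0,"wz":0},{"x":0,"y":0,"z":0,"wx":0,"wy":0,"wz":0}]'; python3 look.py 0
```

```text
time: 12.52
position: [0.5018, -0.2066, 0.2316]
eef_rot: [2.064, 1.822, -0.538]
wrist_force: [-1.0, -1.2, 6.3]
finger_gap: 0.0208
grasp_force: 60.0
tip-live world mm [ 0.  -1.7 -1.3] need tool mm [ 0.8 -0.2 -1.9]
```

```bash
python3 -m creep '[{"x":-7.5,"y":0,"z":-13,"wx":0,"wy":0,"wz":0},{"x":33,"y":3.3,"z":-18.5,"wx":0,"wy":0,"wz":0},{"x":33,"y":3.3,"z":-18.5,"wx":0,"wy":0,"wz":0},{"x":0,"y":0,"z":0,"wx":0,"wy":0,"wz":0},{"x":0,"y":0,"z":0,"wx":0,"wy":0,"wz":0},{"x":0,"y":0,"z":0,"wx":0,"wy":0,"wz":0}]'; python3 look.py 1 w7.png
```

```text
time: 13.28
position: [0.5174, -0.1331, 0.2466]
eef_rot: [2.065, 1.822, -0.539]
wrist_force: [0.2, 0.2, -1.1]
finger_gap: 0.0208
grasp_force: 59.3
tip-live world mm [-0.3 -1.5 13.7] need tool mm [ 8.   0.1 11.2]
live px [282.94021231  36.99397443] tip px [282.74913038  55.78989467]
```

View pics/w7.png

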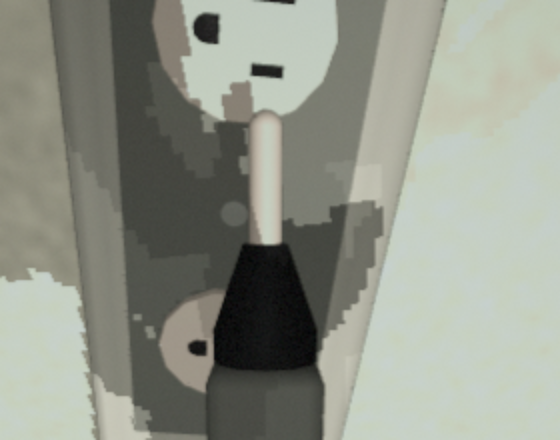

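The live slot is at px (283,35) against a predicted (283,37), and the tip hasn't shifted in the grip. I touch outlet 2.

```bash
python3 -m creep '[{"x":5,"y":0,"z":7,"wx":0,"wy":0,"wz":0},{"x":2.5,"y":0,"z":3.5,"wx":0,"wy":0,"wz":0},{"x":0.6,"y":0,"z":1,"wx":0,"wy":0,"wz":0},{"x":0.4,"y":0,"z":0.8,"wx":0,"wy":0,"wz":0},{"x":0,"y":0,"z":0,"wx":0,"wy":0,"wz":0},{"x":0,"y":0,"z":0,"wx":0,"wy":0,"wz":0},{"x":0,"y":0,"z":0,"wx":0,"wy":0,"wz":0},{"x":0,"y":0,"z":0,"wx":0,"wy":0,"wz":0}]'; python3 look.py 1
```

```text
time: 14.32
position: [0.5178, -0.1309, 0.2317]
eef_rot: [2.064, 1.823, -0.539]
wrist_force: [-2.7, -0.7, 5.6]
finger_gap: 0.02
grasp_force: 60.1
tip-live world mm [ 0.1  0.7 -1.2] need tool mm [-1.2 -0.  -0.7]
```

```bash
python3 -m creep '[{"x":0,"y":0,"z":0,"wx":0,"wy":0,"wz":0},{"x":-7.5,"y":0,"z":-13,"wx":0,"wy":0,"wz":0},{"x":32.5,"y":3.3,"z":-18.3,"wx":0,"wy":0,"wz":0},{"x":32.5,"y":3.3,"z":-18.3,"wx":0,"wy":0,"wz":0},{"x":0,"y":0,"z":0,"wx":0,"wy":0,"wz":0},{"x":0,"y":0,"z":0,"wx":0,"wy":0,"wz":0}]'; python3 look.py 2
```

```text
time: 15.08
position: [0.5336, -0.0582, 0.2472]
eef_rot: [2.064, 1.823, -0.538]
wrist_force: [0.5, -1.0, -1.2]
finger_gap: 0.0209
grasp_force: 59.3
tip-live world mm [ 0.   0.1 14.3] need tool mm [ 6.8 -0.  12.5]
```

```bash
python3 -m creep '[{"x":4,"y":0,"z":8,"wx":0,"wy":0,"wz":0},{"x":2.5,"y":0,"z":3.5,"wx":0,"wy":0,"wz":0},{"x":0.5,"y":0,"z":1,"wx":0,"wy":0,"wz":0},{"x":0.4,"y":0,"z":0.9,"wx":0,"wy":0,"wz":0},{"x":0,"y":0,"z":0,"wx":0,"wy":0,"wz":0},{"x":0,"y":0,"z":0,"wx":0,"wy":0,"wz":0},{"x":0,"y":0,"z":0,"wx":0,"wy":0,"wz":0},{"x":0,"y":0,"z":0,"wx":0,"wy":0,"wz":0},{"x":0,"y":0,"z":0,"wx":0,"wy":0,"wz":0}]'; python3 look.py 2
python3 - <<'E'
from plan import *
s=bot.read_state(); R=Ro.from_rotvec(s['eef_rot']).as_matrix(); p=np.array(s['position'])
up=p+[0,0,.06]
print('tool mm to above pickup',R.T@(np.array([.488,.233,.29])-up)*1e3)
E
```

```text
time: 16.2
position: [0.5335, -0.0583, 0.2317]
eef_rot: [2.064, 1.822, -0.539]
wrist_force: [-3.1, -2.5, 7.0]
finger_gap: 0.0208
grasp_force: 60.1
tip-live world mm [-0.1 -0.1 -1.2] need tool mm [-0.5  0.1 -1.1]
tool mm to above pickup [ 248.02872016  -81.37663823 -137.04798383]
```

All three outlets have been touched. Back to the tray.

```bash
python3 -m creep '[{"x":-29,"y":0,"z":-52,"wx":0,"wy":0,"wz":0},{"x":41.3,"y":-13.6,"z":-22.8,"wx":0,"wy":0,"wz":0},{"x":41.3,"y":-13.6,"z":-22.8,"wx":0,"wy":0,"wz":0},{"x":41.3,"y":-13.6,"z":-22.8,"wx":0,"wy":0,"wz":0},{"x":41.3,"y":-13.6,"z":-22.8,"wx":0,"wy":0,"wz":0},{"x":41.3,"y":-13.6,"z":-22.8,"wx":0,"wy":0,"wz":0},{"x":41.3,"y":-13.6,"z":-22.8,"wx":0,"wy":0,"wz":0},{"x":0,"y":0,"z":0,"wx":0,"wy":0.17,"wz":0},{"x":0,"y":0,"z":0,"wx":0,"wy":0.17,"wz":0},{"x":0,"y":0,"z":0,"wx":0,"wy":0.17,"wz":0},{"x":0,"y":0,"z":0,"wx":0,"wy":0,"wz":0},{"x":0,"y":0,"z":0,"wx":0,"wy":0,"wz":0}]'
```

```text
time: 17.7
position: [0.4876, 0.2331, 0.2893]
eef_rot: [2.353, 2.078, -0.005]
wrist_force: [0.2, 0.4, -0.3]
finger_gap: 0.0207
grasp_force: 59.2
```

```bash
python3 -m creep '[{"x":0,"y":0,"z":50,"wx":0,"wy":0,"wz":0},{"x":0,"y":0,"z":40,"wx":0,"wy":0,"wz":0},{"x":0,"y":0,"z":12,"wx":0,"wy":0,"wz":0},{"x":0,"y":0,"z":4,"wx":0,"wy":0,"wz":0},{"x":0,"y":0,"z":2,"wx":0,"wy":0,"wz":0},{"x":0,"y":0,"z":0,"wx":0,"wy":0,"wz":0}]'
```

```text
time: 18.45
position: [0.4879, 0.2333, 0.1822]
eef_rot: [2.354, 2.079, 0.002]
wrist_force: [-0.6, 0.2, -0.9]
finger_gap: 0.0209
grasp_force: 59.3
```

```bash
python3 -m creep '[{"x":0,"y":0,"z":1.5,"wx":0,"wy":0,"wz":0},{"x":0,"y":0,"z":0,"wx":0,"wy":0,"wz":0}]'
python3 -m creep '[{"x":0,"y":0,"z":0,"wx":0,"wy":0,"wz":0},{"x":0,"y":0,"z":0,"wx":0,"wy":0,"wz":0},{"x":0,"y":0,"z":0,"wx":0,"wy":0,"wz":0},{"x":0,"y":0,"z":0,"wx":0,"wy":0,"wz":0},{"x":0,"y":0,"z":-20,"wx":0,"wy":0,"wz":0},{"x":0,"y":0,"z":-50,"wx":0,"wy":0,"wz":0},{"x":-20,"y":0,"z":-60,"wx":0,"wy":0,"wz":0},{"x":-20,"y":0,"z":-50,"wx":0,"wy":0,"wz":0},{"x":0,"y":0,"z":0,"wx":0,"wy":0,"wz":0},{"x":0,"y":0,"z":0,"wx":0,"wy":0,"wz":0}]' 0.6
python3 - <<'E'
from h import *
a=viewer.camera('wrist'); t=viewer.camera('top'); save(np.hstack([cv2.resize(a,(400,300)),cv2.resize(t,(400,300))]),'end.png')
E
```

```text
time: 18.7
position: [0.4879, 0.2332, 0.1804]
eef_rot: [2.355, 2.079, 0.001]
wrist_force: [-0.8, -0.4, 5.8]
finger_gap: 0.0205
grasp_force: 60.1
time: 19.95
position: [0.4824, 0.1937, 0.3597]
eef_rot: [2.355, 2.079, 0.001]
wrist_force: [-0.1, -0.6, -0.8]
finger_gap: 0.0512
grasp_force: 0.0
```

View pics/end.png

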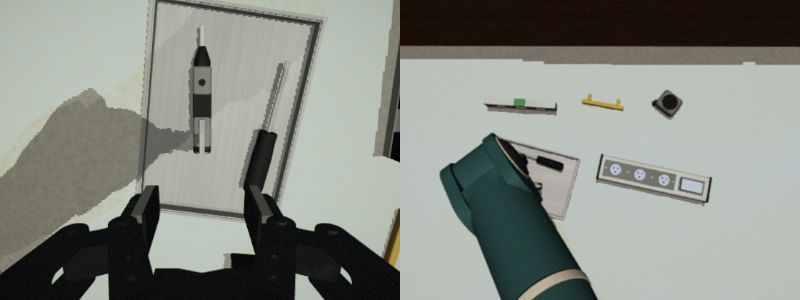

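The tester lies flat in the tray, with its tip at (201,30) in the left half of the picture. The gripper is clear, and the screwdriver, level, pull and tape are where they were.

```bash
python3 -c "
from rig import bot; print(bot.job_done())"
```

```text
the job is handed in; nothing more can be done
None
```

I switched the bar off, touched the tester's tip to the three live slots in order, laid it back flat in the tray with the other things left where they were, and handed the job in at about 20 s; the hand-in gave no verdict.

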